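# Put the play hob back in order: knob on its spindle, lid on the pan

### The arm

A 6-joint arm with a two-finger parallel gripper is mounted at the origin on the work surface. World frame = base frame: x ahead of the robot, y to its left, z up, the work surface at z = 0. Lengths are in mm, angles in rad, forces in N, time in s.
With the tool pointing down it reaches from about 350 to 975 mm from the base axis. Payload 4.9 kg.
Tool frame: the origin (TCP) lies at the very end of the fingers, on their centre line; the grasp point (between the pads) lies 19 mm behind it; z points along the fingers, y is the line along which they close (so a half turn about z gives the same grasp; the last joint's range is limited). The gripper opens to 85 mm and grips with 20 to 120 N. Pads are 22 mm wide; open, the fingers measure 114 mm over their backs; the gripper's body (76 mm by 85 mm) begins 54 mm behind the grasp point. The pads swing forward as they close: fully open they stand 13 mm farther back than shut.
Start: joints at [1.027, 0.053, 1.613, -0, 1.476, -0.119], TCP at [257.574, 569.436, 231.304] pointing down, gripper open.
Joint ranges: [-3.01, 3.01], [-1.01, 2.22], [0.06, 2.58], [-1.02, 4.17], [0.09, 2.62], [-3.14, 3.14]. Speed limits (rad/s): [2.57, 2.57, 3.14, 3.14, 3.14, 3.14].

### API

Orientations are given as a unit quaternion [x, y, z, w].
In Python, from bench import * gives the robot as it stands.
- The arm moves only by the tool play_rows, never from a script. Its argument "motion" is a list of rows, each an object of numbers: "tx", "ty", "tz": the shift along the tool's x, y, z scaled (see below); "ax", "ay", "az": the turn, a rotation vector about the tool's x, y, z scaled (see below); "gripper": the opening, from -1 (shut) to 1 (fully open), so that 0 is half open. A call has 1 to 10 rows; each row shifts and turns the commanded pose from where the row before left it, along the tool's axes as they then stand; what a row does not reach is not made up. The controller multiplies each number of a shift by 0.05 m and each number of a turn by 2 rad. A row lasts 1/10 s, in which the tool goes at most 50 mm and 8.59 degrees, less where a joint would pass 70% of its speed; a pose out of reach is approached as far as the arm can. A call with a number of a shift or a turn outside -1 to 1 is refused whole. A call with a gripper value outside its range is refused whole. The fingers move at their own pace and stop on an object; "newtons" is the grip in N (left out, the last holds). Time passes only in rows, so rows that do not move let the fingers close. It gives the time, the measured TCP pose, the force, the opening and the grip force at its end, in the units of the state.
- state(): the state, without advancing time (a new reading comes with each control period).
- grab_frame(name): name is "scene" or "side" or "wrist"; returns the picture (400x640x3 uint8, red, green, blue); there is no depth.
- get_calibration(name): a dict with "vertical_fov" (degrees; the focal length in pixels is half the picture's height over the tangent of half this angle, whatever the lens; pixels are square), "cx", "cy" (the principal point, pixels), "k1" (the pictures are not rectified: a ray, as slopes to the right and down, at radius r is drawn at 1 + k1 r^2 times it, then the intrinsics apply), "eye" and "attitude" of the camera in the world; the wrist camera has in their place "T_tool_cam" (4x4, takes a point from camera to tool coordinates, whose origin is the TCP and whose axes are the flange's). Camera axes: x right, y up, looking along -z (the intrinsics and any distortion apply to the point x, -y, -z); pixel columns grow to the right and rows downward; lengths in mm; the calibration is good to about 2 mm. A picture is of the moment at which its call begins: read the wrist's pose just before it. get_calibration takes no time and is no camera call.
- close_job(): hands the job in; it is judged then, once.
The state is a dict: "clock": time; "joints": joint angles; "joint_velocities": joint speeds; "effort": joint torques, N m; "eef_pos": TCP position; "eef_rot": TCP orientation; "force": force on the tool from outside, world axes, zero at the start; "wrist_torque": the same for the moment, N m; "finger_gap": opening from 0.0 (shut) to 1.0 (fully open); "gripper_force": force on a finger pad.
Only numpy, scipy, OpenCV 4.12 (cv2) and the standard library are available. Lean on these libraries where they do the work, as an engineer would, in place of code of your own. Each camera call takes 0.05 s, during which the arm holds its last target. There are 200 camera calls.

### The job

One control knob of the toy hob has come off and is lying in the saucepan. First take it out and push it fully home on the bare square spindle (any of the four ways round that fit), then gently set the saucepan's own lid - the larger of the two lids on the table - on the pan so that it sits seated and level. Leave the saucepan on its ring, upright, and everything else where it is.

Things in the scene. Friction and masses are not known exactly. Their poses are not given: they have to be found in the camera images.
- knob: Loose wooden knob, 46 mm tall, standing upright in the saucepan. From below: 30 mm square block, 18 mm tall, with a 15.6 mm square bore (18 mm deep, open below, square to x and y); round collar, 44 mm diameter, 18-24 mm up; bar grip 40 mm long (along x), 14 mm thick (along y), 24-46 mm up. Origin: centre of the underside, z up.
- spindle_base (a point): Foot of the bare square metal spindle on the hob, on its axis, on a flat round plate (52 mm diameter, 3 mm thick) on which the knob's underside rests when home (knob origin at this point). Spindle 14 mm square, sides along this frame's x and y, 16 mm tall; its top 4 mm taper to 11 mm. z up.
- spindle (a joint): Turn of that spindle about its upright axis relative to the hob, rad, anticlockwise from above; stiff enough to stay where it is left, free to turn between -1.6 and 1.6.
- hob: White play hob, fixed, 220 (x) x 320 (y) x 53 mm tall; two flat rings, 124 mm diameter, tops at 55 mm, centred at x 35, y +80 and -80 mm. On top along its front edge (-x) two spindles: the bare one at x -78, y 55 mm, another at x -78, y -55 mm wearing a fixed knob like the loose one. Origin: centre of the underside.
- saucepan: Grey aluminium toy saucepan standing on one of the hob's rings (either one). Outer diameter 122, inner 116, 42 mm tall to the rim, inner floor 4 mm above the underside. Straight handle, 12 mm thick, along +x to 141 mm from the axis at about 38 mm height. Origin: centre of the underside, z up.
- lid: The saucepan's lid, plug down on the table: aluminium disc, 128 mm diameter, 5-8 mm up, over a plug of 108 mm diameter, 5 mm deep; central upright round grip, 20 mm diameter, 8-30 mm up. Origin: centre of the plug's underside, z up. Seated on the pan, its origin is 37 mm above the pan's origin.
- small_lid: Bystander: a smaller lid of the same kind, 84 mm in diameter, too small for the saucepan; on the table, in the one or the other of two places. Origin: centre of the underside.
- teacup: Bystander: white ceramic cup with a side handle (+y), 72 mm in diameter, 52 mm tall, handle out to 73 mm from the axis; on the hob's other ring. Origin: centre of the underside.
- stool: Bystander: yellow doll's stool, 64 mm in diameter, 70 mm tall. Origin: centre of the underside.
- armchair: Bystander: green doll's armchair, 100 x 100 mm, 110 mm tall. Origin: centre of the underside. (Behind it, at x 0.76 to 0.91 m, y -0.30 to -0.10 m, stands a fixed toy fridge, 200 mm tall.)
- bed: Bystander: blue doll's bed frame, 186 mm (x) x 94 mm (y), 81 mm tall. Origin: centre of the underside.

How it is judged (in metres and radians):
On the way, in this order (a step that is already met when the one before it is completed fails the run):
1. the knob is fully home on the square spindle and let go (z of knob in the frame of spindle_base between -0.003 and 0.003 m and horizontal distance between knob and spindle_base below 0.003 m and angle between knob's own z axis and vertical below 0.07 rad and (angle between the x axis of knob and the x axis of spindle_base, either way round below 0.15 rad or angle between the x axis of knob and the y axis of spindle_base, either way round below 0.15 rad) and contact force between the fingers and knob below 0.1 N), for 0.2 s.
2. the larger lid sits seated and level on the saucepan and is let go (z of lid in the frame of saucepan between 0.034 and 0.04 m and horizontal distance between lid and saucepan below 0.007 m and angle between lid's own z axis and vertical below 0.04 rad and contact force between the fingers and lid below 0.1 N), for 0.2 s.
At the end, for the whole second after the job is handed in: Knob origin within 3 mm of spindle_base in height and sideways, upright within 0.07 rad, square to the spindle within 0.15 rad. Lid origin 34-40 mm above the saucepan's, within 7 mm of its axis, level within 0.04 rad. Both let go and still; saucepan upright, within 30 mm of its start (all of step 1 and all of step 2 and linear speed of each of lid, knob below 0.02 m/s and distance of saucepan from where it was at the start of the episode below 0.03 m and angle between saucepan's own z axis and vertical below 0.05 rad); the robot touches nothing.
It fails at once if the teacup, small lid, stool, armchair or bed is displaced by more than 20 mm (distance of any of teacup, small_lid, stool, armchair, bed from where it was at the start of the episode above 0.02 m).
It fails at once if the saucepan is shifted by more than 50 mm or tipped (distance of saucepan from where it was at the start of the episode above 0.05 m or angle between saucepan's own z axis and vertical above 0.3 rad).
It fails at once if the lid is banged or pressed hard onto the saucepan (over 40 N) (contact force between lid and saucepan above 40 N).
It also fails if it takes over 67 s, if anything falls off the work surface, if the arm or the gripper's body presses on something with over 40 N, if the wrist force passes 120 N, or if a joint passes its speed limit or range.

## Working session

There is one attempt and no reset: what is moved stays moved. The work goes in short steps, Python scripts to look and compute and a tool call to move; the robot and the scene stay as the last step left them, time stands still between calls to the robot, and variables do not carry over. Pictures are saved under pics/ and viewed, at most 10 in all, crops included, and the job is handed in when it is done.

Besides the shell and the picture viewer there is one more tool, called after "Emit:" by a JSON object that holds its "op" and its "data". play_rows: Moves the arm, as the interface text tells. Its arguments: {"type":"object","properties":{"motion":{"type":"array","items":{"type":"object","properties":{"tx":{"type":"number","minimum":-1,"maximum":1},"ty":{"type":"number","minimum":-1,"maximum":1},"tz":{"type":"number","minimum":-1,"maximum":1},"ax":{"type":"number","minimum":-1,"maximum":1},"ay":{"type":"number","minimum":-1,"maximum":1},"az":{"type":"number","minimum":-1,"maximum":1},"gripper":{"type":"number"}}}},"newtons":{"type":"number"}},"required":["motion"]}

```bash
mkdir -p pics; ls; cat > h.py <<'E'
from bench import *
import numpy as np, cv2
from scipy.spatial.transform import Rotation as R
def cam(n):
    c=get_calibration(n); f=200/np.tan(np.radians(c["vertical_fov"])/2)
    if n=="wrist":
        s=state(); T=np.eye(4); T[:3,:3]=R.from_quat(s["eef_rot"]).as_matrix(); T[:3,3]=s["eef_pos"]
        T=T@np.array(c["T_tool_cam"])
    else:
        T=np.eye(4); a=np.array(c["attitude"]); T[:3,:3]=R.from_quat(a).as_matrix() if a.size==4 else a; T[:3,3]=c["eye"]
    return c,f,T
def proj(C,P):
    c,f,T=C; p=(np.atleast_2d(P)-T[:3,3])@T[:3,:3]; s=np.c_[p[:,0],-p[:,1]]/-p[:,2:3]
    s=s*(1+c["k1"]*(s**2).sum(1,keepdims=True)); return s*f+[c["cx"],c["cy"]]
def back(C,uv,z):
    c,f,T=C; d=(np.atleast_2d(uv)-[c["cx"],c["cy"]])/f; s=d.copy()
    for _ in range(30): s=d/(1+c["k1"]*(s**2).sum(1,keepdims=True))
    r=np.c_[s[:,0],-s[:,1],-np.ones(len(s))]@T[:3,:3].T
    return T[:3,3]+r*((z-T[2,3])/r[:,2:3])
def snap(n,name):
    C=cam(n); im=grab_frame(n); cv2.imwrite(f"pics/{name}.png",im[:,:,::-1]); return C,im
E
python3 - <<'E'
from h import *
for n in("scene","side"):
    C,im=snap(n,n+"0"); print(C)
print(get_calibration("wrist"),state())
E
```

```text
pics
({'vertical_fov': 55.14592025038881, 'cx': 320.2745498119517, 'cy': 200.60630767394767, 'k1': -0.030746384331707868, 'eye': array([919.29552608, 690.75214004, 830.1234836 ]), 'attitude': array([0.10183138, 0.37623332, 0.88684786, 0.24815264])}, np.float64(383.0048516960878), array([[-8.56101278e-01, -3.63522561e-01,  3.67344456e-01,
         9.19295526e+02],
       [ 5.16771986e-01, -5.93737521e-01,  6.16783974e-01,
         6.90752140e+02],
       [-6.10870291e-03,  7.17862873e-01,  6.96157726e-01,
         8.30123484e+02],
       [ 0.00000000e+00,  0.00000000e+00,  0.00000000e+00,
         1.00000000e+00]]))
({'vertical_fov': 51.45555235772572, 'cx': 315.51337548460225, 'cy': 202.1235980411004, 'k1': -0.047404656966243026, 'eye': array([ 166.5414227 , -590.53278344,  999.7954443 ]), 'attitude': array([ 0.32015775, -0.081026  , -0.22916934,  0.91565016])}, np.float64(415.0542590304977), array([[ 8.81832404e-01,  3.67795680e-01, -2.95123616e-01,
         1.66541423e+02],
       [-4.71560085e-01,  6.89960865e-01, -5.49167635e-01,
        -5.90532783e+02],
       [ 1.64226168e-03,
[... 631 characters left out ...]
.1, 'joints': array([ 1.02699008e+00,  5.33061482e-02,  1.61413916e+00,  1.50871885e-06,
        1.47596568e+00, -1.19001950e-01]), 'joint_velocities': array([-0.00225063, -0.00182397, -0.00108757, -0.00076709,  0.00127411,
        0.00099941]), 'effort': array([ 2.08585830e-04, -3.94903314e+01, -3.71363640e+01, -1.49836505e-04,
        3.91161288e-03, -2.06441507e-05]), 'eef_pos': array([257.30467496, 568.97855708, 230.18691867]), 'eef_rot': array([ 2.10808656e-01,  9.77526922e-01, -8.59453579e-04, -2.96527327e-04]), 'force': array([-0.25499795, -0.66993862, -0.12834761]), 'wrist_torque': array([ 0.01476022,  0.02518169, -0.06712865]), 'gripper_force': 0.0, 'finger_gap': 0.9970984447984687}
```

View pics/scene0.png

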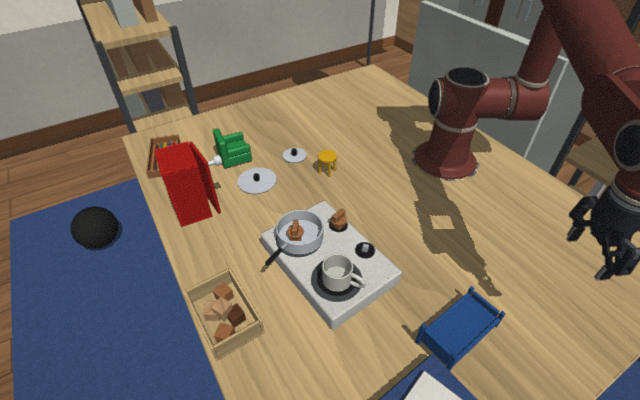

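View pics/side0.png

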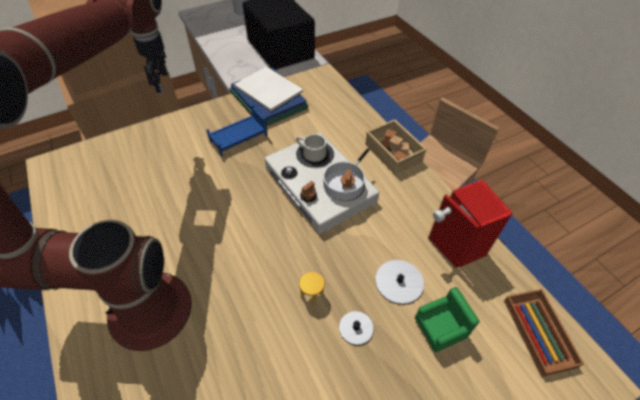

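The scene view shows the pan at (299,232) with the knob in it, the fixed knob at (339,218), the bare spindle at (366,249), the cup at (337,275) and the big lid at (257,180). The side view shows the pan at (345,181), the spindle at (289,172) and the big lid at (400,281).

```bash
python3 - <<'E'
from h import *
S,D=cam("scene"),cam("side")
for nm,a,b,z in [("pan rim",(299,229),(345,180),97),("knob",(295,228),(347,176),100),("spindle",(366,246),(289,170),70),("fixed",(339,214),(308,186),95),("lid grip",(256.5,177.5),(401,279),30),("lid disc",(257,181),(400,282),8),("small",(294,152),(356.5,326),28),("stool",(327,156),(312,283),70),("cup",(337,268),(314,144),107)]:
    print(nm,back(S,a,z)[0].round(),back(D,b,z)[0].round())
E
```

```text
pan rim [633. 102.  97.] [622.  76.  97.]
knob [641.  96. 100.] [633.  84. 100.]
spindle [505. 220.  70.] [505. 211.  70.]
fixed [515. 109.  95.] [517. 107.  95.]
lid grip [ 617. -216.   30.] [ 609. -241.   30.]
lid disc [ 614. -224.    8.] [ 611. -239.    8.]
small [ 449. -275.   28.] [ 440. -294.   28.]
stool [ 392. -149.   70.] [ 389. -160.   70.]
cup [620. 260. 107.] [608. 242. 107.]
```

Emit:
{"op": "play_rows", "data": {"motion": [{"tx":-0.51,"ty":-0.295,"tz":-0.07,"gripper":0},{"tx":-0.51,"ty":-0.295,"tz":-0.07,"gripper":0},{"tx":-0.51,"ty":-0.295,"tz":-0.07,"gripper":0},{"tx":-0.51,"ty":-0.295,"tz":-0.07,"gripper":0},{"tx":-0.51,"ty":-0.295,"tz":-0.07,"gripper":0},{"tx":-0.51,"ty":-0.295,"tz":-0.07,"gripper":0},{"tx":-0.51,"ty":-0.295,"tz":-0.07,"gripper":0},{"tx":-0.51,"ty":-0.295,"tz":-0.07,"gripper":0},{"tx":-0.51,"ty":-0.295,"tz":-0.07,"gripper":0},{"tx":-0.51,"ty":-0.295,"tz":-0.07,"gripper":0}]}}

```text
schema error: expected keys tx, ty, tz, ax, ay, az, gripper
```

Emit:
{"op": "play_rows", "data": {"motion": [{"tx":-0.51,"ty":-0.295,"tz":-0.07},{"tx":-0.51,"ty":-0.295,"tz":-0.07},{"tx":-0.51,"ty":-0.295,"tz":-0.07},{"tx":-0.51,"ty":-0.295,"tz":-0.07},{"tx":-0.51,"ty":-0.295,"tz":-0.07},{"tx":-0.51,"ty":-0.295,"tz":-0.07},{"tx":-0.51,"ty":-0.295,"tz":-0.07},{"tx":-0.51,"ty":-0.295,"tz":-0.07},{"tx":-0.51,"ty":-0.295,"tz":-0.07},{"tx":-0.51,"ty":-0.295,"tz":-0.07}]}}

```text
schema error: expected keys tx, ty, tz, ax, ay, az, gripper
```

Emit:
{"op": "play_rows", "data": {"motion": [{},{}]}}

```text
schema error: expected keys tx, ty, tz, ax, ay, az, gripper
```

```bash
python3 - <<'E'
from h import *
C,im=snap("wrist","w1"); s=state(); print(s["clock"],s["eef_pos"],s["eef_rot"],s["finger_gap"])
print(proj(C,[[628,92,55],[505,216,56],[516,108,90]]))
E
```

```text
0.15 [257.33601745 569.01895868 230.31114195] [ 2.10792865e-01  9.77530396e-01 -7.92103023e-04 -2.57705816e-04] 0.9994983036096124
[[155.94888737 495.05774662]
 [177.09950559 426.34464176]
 [108.82242605 474.87130816]]
```

View pics/w1.png

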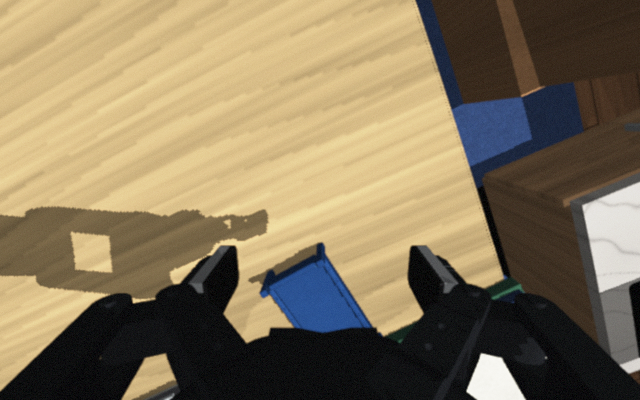

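The wrist view shows only the table, the bed and the fingers; no move was made because every row needs all the keys.

Emit:
{"op": "play_rows", "data": {"motion": [{"tx":-0.51,"ty":-0.295,"tz":-0.07,"ax":0,"ay":0,"az":0,"gripper":0},{"tx":-0.51,"ty":-0.295,"tz":-0.07,"ax":0,"ay":0,"az":0,"gripper":0},{"tx":-0.51,"ty":-0.295,"tz":-0.07,"ax":0,"ay":0,"az":0,"gripper":0},{"tx":-0.51,"ty":-0.295,"tz":-0.07,"ax":0,"ay":0,"az":0,"gripper":0},{"tx":-0.51,"ty":-0.295,"tz":-0.07,"ax":0,"ay":0,"az":0,"gripper":0},{"tx":-0.51,"ty":-0.295,"tz":-0.07,"ax":0,"ay":0,"az":0,"gripper":0},{"tx":-0.51,"ty":-0.295,"tz":-0.07,"ax":0,"ay":0,"az":0,"gripper":0},{"tx":-0.51,"ty":-0.295,"tz":-0.07,"ax":0,"ay":0,"az":0,"gripper":0},{"tx":-0.51,"ty":-0.295,"tz":-0.07,"ax":0,"ay":0,"az":0,"gripper":0},{"tx":-0.51,"ty":-0.295,"tz":-0.07,"ax":0,"ay":0,"az":0,"gripper":0}]}}

```text
clock: 1.15
eef_pos: [429.5, 328.8, 266.1]
eef_rot: [0.211, 0.978, -0.0, -0.0]
force: [0.2, 0.3, 0.4]
finger_gap: 0.499
gripper_force: 0.0
```

Emit:
{"op": "play_rows", "data": {"motion": [{"tx":-0.51,"ty":-0.295,"tz":-0.07,"ax":0,"ay":0,"az":0,"gripper":0},{"tx":-0.51,"ty":-0.295,"tz":-0.07,"ax":0,"ay":0,"az":0,"gripper":0},{"tx":-0.51,"ty":-0.295,"tz":-0.07,"ax":0,"ay":0,"az":0,"gripper":0},{"tx":-0.51,"ty":-0.295,"tz":-0.07,"ax":0,"ay":0,"az":0,"gripper":0},{"tx":-0.51,"ty":-0.295,"tz":-0.07,"ax":0,"ay":0,"az":0,"gripper":0},{"tx":-0.51,"ty":-0.295,"tz":-0.07,"ax":0,"ay":0,"az":0,"gripper":0},{"tx":-0.51,"ty":-0.295,"tz":-0.07,"ax":0,"ay":0,"az":0,"gripper":0},{"tx":-0.51,"ty":-0.295,"tz":-0.07,"ax":0,"ay":0,"az":0,"gripper":0},{"tx":0,"ty":0,"tz":0,"ax":0,"ay":0,"az":0,"gripper":0},{"tx":0,"ty":0,"tz":0,"ax":0,"ay":0,"az":0,"gripper":0}]}}

```text
clock: 2.15
eef_pos: [566.3, 138.1, 293.9]
eef_rot: [0.211, 0.977, 0.0, -0.001]
force: [-0.4, -0.2, -1.0]
finger_gap: 0.5
gripper_force: 0.0
```

```bash
python3 - <<'E'
from h import *
C,im=snap("wrist","w2"); s=state(); print(s["clock"],s["eef_pos"],s["eef_rot"],s["finger_gap"])
print(proj(C,[[628,92,55],[505,216,56],[516,108,90]]))
E
```

```text
2.2 [565.96368109 138.60569637 293.80287425] [ 2.10833541e-01  9.77521831e-01  2.26071992e-05 -5.36914433e-04] 0.5002210374278819
[[310.89591691 227.27544523]
 [358.50142032 106.21056407]
 [282.24009208 152.49047311]]
```

View pics/w2.png

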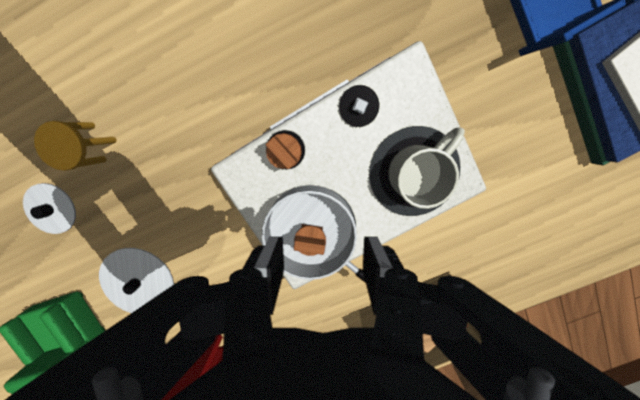

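The wrist view shows the spindle at (360,105), the fixed knob at (285,150), the loose knob at (310,240) in the pan centred near (310,232), and the big lid at (135,280). I'll zoom in once.

```bash
python3 - <<'E'
from h import *
im=cv2.imread("pics/w2.png")[80:280,250:390]
im=cv2.resize(im,None,fx=4,fy=3,interpolation=3) if 0 else cv2.resize(im,None,fx=3,fy=3,interpolation=3)
cv2.imwrite("pics/w2c.png",im)
E
```

```text
(no output)
```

View pics/w2c.png

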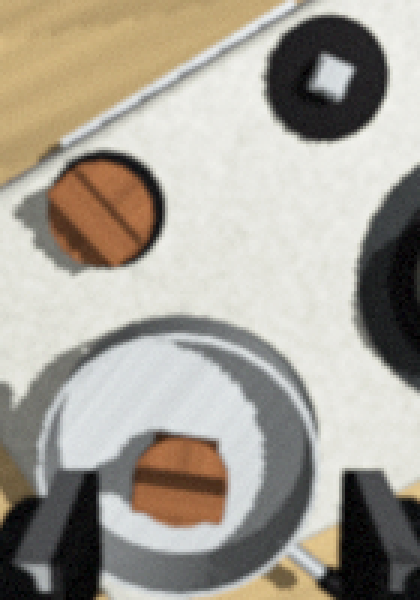

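```bash
python3 - <<'E'
from h import *
c=get_calibration("wrist"); f=200/np.tan(np.radians(c["vertical_fov"])/2)
T=np.eye(4);T[:3,:3]=R.from_quat([2.10833541e-01,9.77521831e-01,2.26071992e-05,-5.36914433e-04]).as_matrix();T[:3,3]=[565.964,138.606,293.803]
C=(c,f,T@np.array(c["T_tool_cam"]))
cr=lambda *p:[(x/3+250,y/3+80) for x,y in p]
b=lambda p,z:back(C,cr(*p),z)[:,:2].round(1)
ang=lambda P:np.arctan2(*(P[1]-P[0])[::-1]).round(3)
print("plate",b([(327,77)],56),"spindle top",b([(332,77)],72), "ang", ang(b([(322,55),(354,66)],72)),ang(b([(354,66),(343,100)],72)))
print("hob front dir",ang(b([(3,187),(300,5)],53)))
print("bar centre",b([(180,506)],105),"ang",ang(b([(135,485),(225,496)],105)),ang(b([(135,470),(228,485)],85)))
print("pan rim", b([(178,455)],97), b([(36,455),(318,455)],97))
print("fixed collar",b([(105,209)],78))
print("lid",back(C,[(136,281)],8)[0],back(C,[(131,286)],30)[0])
print("j",state()["joints"].round(3))
E
```

```text
plate [[504.2 217.3]] spindle top [[505. 217.]] ang 0.832 -0.718
hob front dir 1.671
bar centre [[636.9  89.3]] ang 1.016 0.972
pan rim [[618.6  96.5]] [[593.8  41.9]
 [642.9 150.4]]
fixed collar [[514.4 111.1]]
lid [ 608.77097111 -229.27345043    8.        ] [ 607.67812198 -221.77051887   30.        ]
j [ 0.112 -0.076  1.638  0.     1.581 -1.034]
```

Emit:
{"op": "play_rows", "data": {"motion": [{"tx":-0.567,"ty":-0.107,"tz":0,"ax":0,"ay":0,"az":0,"gripper":0},{"tx":-0.567,"ty":-0.107,"tz":0,"ax":0,"ay":0,"az":0,"gripper":0},{"tx":-0.567,"ty":-0.107,"tz":0,"ax":0,"ay":0,"az":0,"gripper":0},{"tx":0,"ty":0,"tz":0.12,"ax":0,"ay":0,"az":0.0717,"gripper":0},{"tx":0,"ty":0,"tz":0.12,"ax":0,"ay":0,"az":0.0717,"gripper":0},{"tx":0,"ty":0,"tz":0.12,"ax":0,"ay":0,"az":0.0717,"gripper":0},{"tx":0,"ty":0,"tz":0.12,"ax":0,"ay":0,"az":0.0717,"gripper":0},{"tx":0,"ty":0,"tz":0.12,"ax":0,"ay":0,"az":0.0717,"gripper":0},{"tx":0,"ty":0,"tz":0.12,"ax":0,"ay":0,"az":0.0717,"gripper":0},{"tx":0,"ty":0,"tz":0.12,"ax":0,"ay":0,"az":0.0717,"gripper":0}]}}

```text
clock: 3.2
eef_pos: [636.5, 90.1, 251.8]
eef_rot: [0.657, 0.754, -0.0, -0.0]
force: [-0.7, -0.5, -0.8]
finger_gap: 0.501
gripper_force: 0.0
```

Emit:
{"op": "play_rows", "data": {"motion": [{"tx":0,"ty":0,"tz":0.12,"ax":0,"ay":0,"az":0.0717,"gripper":0},{"tx":0,"ty":0,"tz":0.12,"ax":0,"ay":0,"az":0.0717,"gripper":0},{"tx":0,"ty":0,"tz":0.12,"ax":0,"ay":0,"az":0.0717,"gripper":0},{"tx":0,"ty":0,"tz":0.12,"ax":0,"ay":0,"az":0.0717,"gripper":0},{"tx":0,"ty":0,"tz":0.12,"ax":0,"ay":0,"az":0.0717,"gripper":0},{"tx":0,"ty":0,"tz":0,"ax":0,"ay":0,"az":0,"gripper":0},{"tx":0,"ty":0,"tz":0,"ax":0,"ay":0,"az":0,"gripper":0}]}}

```text
clock: 3.9
eef_pos: [636.7, 89.6, 222.1]
eef_rot: [0.878, 0.48, -0.0, -0.0]
force: [1.2, 0.1, 0.0]
finger_gap: 0.501
gripper_force: 0.0
```

```bash
cat >> h.py <<'E'
def crop(n,name,x0,x1,y0,y1,k):
    C,im=snap(n,name+"f"); cv2.imwrite(f"pics/{name}.png",cv2.resize(im[y0:y1,x0:x1,::-1],None,fx=k,fy=k,interpolation=3))
    np.savez(name,**{k:v for k,v in C[0].items() if np.isscalar(v)},f=C[1],T=C[2]); s=state(); print(s["clock"],s["eef_pos"].round(1),s["eef_rot"].round(4),s["joints"].round(3)); return C
def load(name): d=np.load(name+".npz"); return d,float(d["f"]),d["T"]
E
python3 - <<'E'
from h import *
C=crop("wrist","w3",200,440,60,280,2.7)
print(proj(C,[[637,89,105]]))
E
```

```text
3.95 [637.   89.4 222.6] [8.777e-01 4.792e-01 1.000e-04 0.000e+00] [0.024 0.1   1.577 0.    1.464 0.595]
[[324.7713245  197.46586843]]
```

View pics/w3.png

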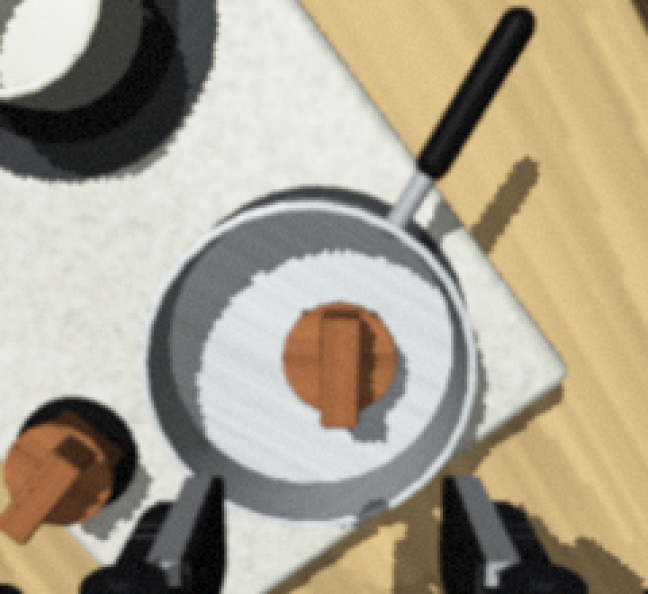

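The bar grip is clear, with its top centre at px (326,198), aligned with the tool x axis, and the pan rim centre is at px (315,194).

```bash
python3 - <<'E'
from h import *
C=load("w3"); p=lambda x,y:(x/2.7+200,y/2.7+60)
A=back(C,[p(341,374),p(342,320),p(339.5,428)],105); B=back(C,[p(311,361),p(147,361),p(476,361),p(311,201),p(311,521)],97)
print(A.round(1),np.arctan2(*(A[1]-A[2])[1::-1]),B.round(1), "tool x ang", 2*np.arctan2(.4792,.8777))
Rt=R.from_quat([.8777,.4792,0,0]).as_matrix(); print(Rt.T@(A[0]-[637,89.4,105]))
E
```

```text
[[637.7  87.4 105. ]
 [648.2 103.2 105. ]
 [626.6  71.  105. ]] 0.9805414075639554 [[630.2  95.3  97. ]
 [581.  126.9  97. ]
 [679.6  63.6  97. ]
 [660.5 141.9  97. ]
 [596.1  43.2  97. ]] tool x ang 0.9994915342843066
[-1.35484074  1.64615766  0.        ]
```

Emit:
{"op": "play_rows", "data": {"motion": [{"tx":-0.027,"ty":0.033,"tz":0.3,"ax":0,"ay":0,"az":0.01,"gripper":0},{"tx":0,"ty":0,"tz":0.4,"ax":0,"ay":0,"az":0,"gripper":0},{"tx":0,"ty":0,"tz":0.4,"ax":0,"ay":0,"az":0,"gripper":0},{"tx":0,"ty":0,"tz":0.4,"ax":0,"ay":0,"az":0,"gripper":0},{"tx":0,"ty":0,"tz":0.4,"ax":0,"ay":0,"az":0,"gripper":0},{"tx":0,"ty":0,"tz":0.4,"ax":0,"ay":0,"az":0,"gripper":0},{"tx":0,"ty":0,"tz":0.27,"ax":0,"ay":0,"az":0,"gripper":0},{"tx":0,"ty":0,"tz":0.16,"ax":0,"ay":0,"az":0,"gripper":0},{"tx":0,"ty":0,"tz":0,"ax":0,"ay":0,"az":0,"gripper":0}]}}

```text
clock: 4.85
eef_pos: [637.0, 86.6, 84.2]
eef_rot: [0.883, 0.469, -0.001, -0.001]
force: [0.4, 0.4, -0.4]
finger_gap: 0.498
gripper_force: 0.0
```

Emit:
{"op": "play_rows", "data": {"motion": [{"tx":0,"ty":0,"tz":0,"ax":0,"ay":0,"az":0,"gripper":-1},{"tx":0,"ty":0,"tz":0,"ax":0,"ay":0,"az":0,"gripper":-1},{"tx":0,"ty":0,"tz":0,"ax":0,"ay":0,"az":0,"gripper":-1},{"tx":0,"ty":0,"tz":0,"ax":0,"ay":0,"az":0,"gripper":-1},{"tx":0,"ty":0,"tz":0,"ax":0,"ay":0,"az":0,"gripper":-1},{"tx":0,"ty":0,"tz":0,"ax":0,"ay":0,"az":0,"gripper":-1}], "newtons": 40}}

```text
clock: 5.45
eef_pos: [638.9, 86.7, 87.3]
eef_rot: [0.883, 0.469, 0.001, 0.001]
force: [0.3, 0.1, 5.1]
finger_gap: 0.149
gripper_force: 42.6
```

Emit:
{"op": "play_rows", "data": {"motion": [{"tx":0,"ty":0,"tz":-0.2,"ax":0,"ay":0,"az":0,"gripper":-1},{"tx":0,"ty":0,"tz":-0.6,"ax":0,"ay":0,"az":0,"gripper":-1},{"tx":0,"ty":0,"tz":-0.6,"ax":0,"ay":0,"az":0,"gripper":-1},{"tx":0,"ty":0,"tz":-0.6,"ax":0,"ay":0,"az":0,"gripper":-1},{"tx":0,"ty":0,"tz":-0.2,"ax":0,"ay":0,"az":0,"gripper":-1}]}}

```text
clock: 5.95
eef_pos: [639.4, 86.7, 200.0]
eef_rot: [0.883, 0.469, 0.003, 0.001]
force: [0.4, 0.1, 0.7]
finger_gap: 0.155
gripper_force: 41.9
```

Emit:
{"op": "play_rows", "data": {"motion": [{"tx":-0.164,"ty":-0.524,"tz":0,"ax":0,"ay":0,"az":0,"gripper":-1},{"tx":-0.164,"ty":-0.524,"tz":0,"ax":0,"ay":0,"az":0,"gripper":-1},{"tx":-0.164,"ty":-0.524,"tz":0,"ax":0,"ay":0,"az":0,"gripper":-1},{"tx":-0.164,"ty":-0.524,"tz":0,"ax":0,"ay":0,"az":0,"gripper":-1},{"tx":-0.164,"ty":-0.524,"tz":0,"ax":0,"ay":0,"az":0,"gripper":-1},{"tx":-0.164,"ty":-0.524,"tz":0,"ax":0,"ay":0,"az":0,"gripper":-1},{"tx":-0.164,"ty":-0.524,"tz":0,"ax":0,"ay":0,"az":0,"gripper":-1},{"tx":0,"ty":0,"tz":0,"ax":0,"ay":0,"az":0,"gripper":-1},{"tx":0,"ty":0,"tz":0,"ax":0,"ay":0,"az":0,"gripper":-1}]}}

```text
clock: 6.85
eef_pos: [453.3, 141.9, 195.0]
eef_rot: [0.883, 0.469, -0.0, 0.0]
force: [-1.0, -0.2, -0.5]
finger_gap: 0.152
gripper_force: 41.9
```

```bash
python3 - <<'E'
from h import *
C=crop("wrist","w4",240,420,60,290,2.6)
print(proj(C,[[504.6,217.2,72]]))
E
```

```text
6.9 [453.9 141.7 195.3] [ 8.833e-01  4.689e-01 -2.000e-04  0.000e+00] [ 0.146 -0.293  1.99  -0.     1.445  0.741]
[[324.55454204  94.28062629]]
```

View pics/w4.png

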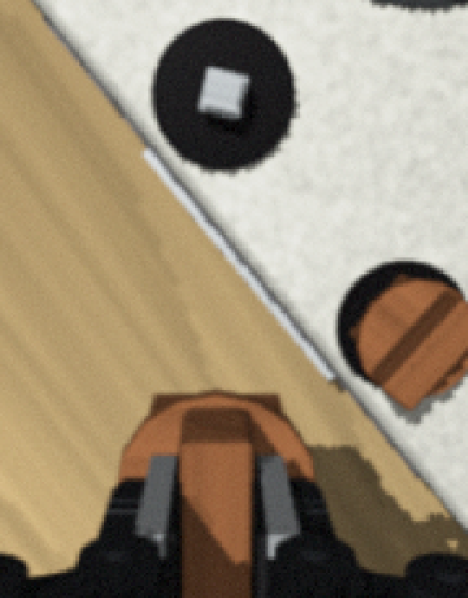

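```bash
python3 - <<'E'
from h import *
C=load("w4"); p=lambda x,y:(x/2.6+240,y/2.6+60)
S=back(C,[p(224,91.5),p(207,67),p(249,74),p(240,115),p(199,109)],72); P=back(C,[p(224,95)],56)
print(S.round(1),S[1:].mean(0),P.round(1))
e=S[1:]-np.roll(S[1:],1,0); print(np.arctan2(e[:,1],e[:,0])%(np.pi/2))
t=np.array([453.9,141.7,195.3]); M=R.from_quat([.8833,.4689,0,0]).as_matrix()
for n,q,z in [("collar front top",(217,393),-1),("bar front top",(217,408),-21),("bar front base",(217,440),-1),("block btm front",(217,397),26),("collar sides",(120,475),-1),("",(315,475),-1)]:
    print(n,(M.T@(back(C,[p(*q)],t[2]-z)[0]-t)).round(1))
c=(S[0]+P[0])/2; print("tool shift to spindle",M.T@(c-t))
E
```

```text
[[505.3 215.8  72. ]
 [505.  225.4  72. ]
 [515.3 215.7  72. ]
 [505.6 206.5  72. ]
 [495.2 215.9  72. ]] [505.28548818 215.87336561  72.        ] [[505.6 215.9  56. ]]
[0.77339841 0.82085978 0.75785433 0.83768063]
collar front top [23.4 -1.4 -1. ]
bar front top [ 27.1  -1.4 -21. ]
bar front base [13.5 -1.3 -1. ]
block btm front [13.9 -1.3 26. ]
collar sides [  5.9 -21.1  -1. ]
 [ 5.9 18.6 -1. ]
tool shift to spindle [ 90.28033786   1.1696444  131.3       ]
```

The spindle top is at px (326,95), rotated about 0.16 rad in the image relative to the held bar. I'll turn, approach lower, and measure the spindle and knob against each other by colour.

Emit:
{"op": "play_rows", "data": {"motion": [{"tx":0,"ty":0,"tz":0,"ax":0,"ay":0,"az":0.04,"gripper":-1},{"tx":0,"ty":0,"tz":0,"ax":0,"ay":0,"az":0.04,"gripper":-1},{"tx":0.29,"ty":-0.09,"tz":0.4,"ax":0,"ay":0,"az":0,"gripper":-1},{"tx":0.29,"ty":-0.09,"tz":0.4,"ax":0,"ay":0,"az":0,"gripper":-1},{"tx":0.29,"ty":-0.09,"tz":0.4,"ax":0,"ay":0,"az":0,"gripper":-1},{"tx":0,"ty":0,"tz":0.4,"ax":0,"ay":0,"az":0,"gripper":-1},{"tx":0,"ty":0,"tz":0.2,"ax":0,"ay":0,"az":0,"gripper":-1},{"tx":0,"ty":0,"tz":0,"ax":0,"ay":0,"az":0,"gripper":-1},{"tx":0,"ty":0,"tz":0,"ax":0,"ay":0,"az":0,"gripper":-1}]}}

```text
clock: 7.8
eef_pos: [474.4, 182.6, 106.2]
eef_rot: [0.918, 0.396, 0.0, 0.0]
force: [0.4, 0.8, -0.9]
finger_gap: 0.151
gripper_force: 41.9
```

```bash
python3 - <<'E'
from h import *
C=crop("wrist","w5",230,420,100,290,3.1)
print(proj(C,[[505,216,72]]))
E
```

```text
7.85 [474.8 182.7 106.9] [9.180e-01 3.965e-01 8.000e-04 2.000e-04] [ 0.221 -0.117  1.994 -0.     1.263  0.976]
[[323.61346666 159.62818863]]
```

View pics/w5.png

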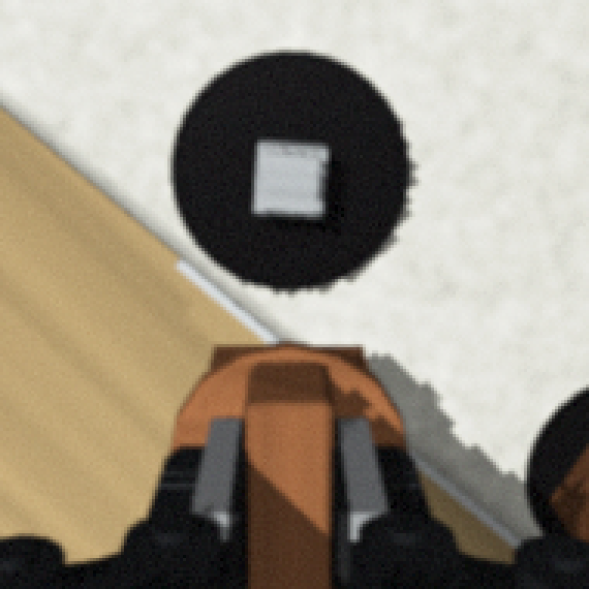

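```bash
python3 - <<'E'
from h import *
C=load("w5"); p=lambda x,y:(x/3.1+230,y/3.1+100)
t=np.array([474.8,182.7,106.9]); M=R.from_quat([.918,.3965,0,0]).as_matrix()
for n,q,z in [("block front btm L",(215,347),80),("R",(363,347),80),("collar front",(290,346),104),("bar base front",(290,364),104),("bar top front",(290,402),126),("spindle top",(290,178),72),("plate",(291,170),56)]:
    print(n,(M.T@(back(C,[p(*q)],z)[0]-t)).round(1))
E
```

```text
block front btm L [ 13.9 -15.8  26.9]
R [13.9 13.6 26.9]
collar front [21.7 -0.9  2.9]
bar base front [18.5 -0.9  2.9]
bar top front [ 20.1  -1.  -19.1]
spindle top [46.3 -0.9 34.9]
plate [46.1 -0.6 50.9]
```

Emit:
{"op": "play_rows", "data": {"motion": [{"tx":0.3,"ty":0.003,"tz":0,"ax":0,"ay":0,"az":0.01,"gripper":-1},{"tx":0.3,"ty":0.003,"tz":0,"ax":0,"ay":0,"az":0,"gripper":-1},{"tx":0.34,"ty":0,"tz":0,"ax":0,"ay":0,"az":0,"gripper":-1},{"tx":0,"ty":0,"tz":0,"ax":0,"ay":0,"az":0,"gripper":-1},{"tx":0,"ty":0,"tz":0.06,"ax":0,"ay":0,"az":0,"gripper":-1},{"tx":0,"ty":0,"tz":0.06,"ax":0,"ay":0,"az":0,"gripper":-1},{"tx":0,"ty":0,"tz":0.06,"ax":0,"ay":0,"az":0,"gripper":-1},{"tx":0,"ty":0,"tz":0.06,"ax":0,"ay":0,"az":0,"gripper":-1},{"tx":0,"ty":0,"tz":0,"ax":0,"ay":0,"az":0,"gripper":-1}]}}

```text
clock: 8.75
eef_pos: [506.2, 216.1, 93.2]
eef_rot: [0.922, 0.387, -0.0, -0.0]
force: [0.1, 0.3, -0.6]
finger_gap: 0.151
gripper_force: 41.9
```

Emit:
{"op": "play_rows", "data": {"motion": [{"tx":0,"ty":0,"tz":0.06,"ax":0,"ay":0,"az":0,"gripper":-1},{"tx":0,"ty":0,"tz":0.06,"ax":0,"ay":0,"az":0,"gripper":-1},{"tx":0,"ty":0,"tz":0.06,"ax":0,"ay":0,"az":0,"gripper":-1},{"tx":0,"ty":0,"tz":0,"ax":0,"ay":0,"az":0,"gripper":-1}]}}

```text
clock: 9.15
eef_pos: [506.6, 216.4, 84.6]
eef_rot: [0.922, 0.388, -0.0, -0.0]
force: [0.4, 0.1, -0.5]
finger_gap: 0.155
gripper_force: 41.9
```

Emit:
{"op": "play_rows", "data": {"motion": [{"tx":0,"ty":0,"tz":0.03,"ax":0,"ay":0,"az":0,"gripper":-1},{"tx":0,"ty":0,"tz":0.02,"ax":0,"ay":0,"az":0,"gripper":-1},{"tx":0,"ty":0,"tz":0,"ax":0,"ay":0,"az":0,"gripper":-1}]}}

```text
clock: 9.45
eef_pos: [506.9, 216.5, 84.3]
eef_rot: [0.922, 0.388, -0.0, 0.0]
force: [-5.1, -1.6, 9.6]
finger_gap: 0.15
gripper_force: 43.3
```

Emit:
{"op": "play_rows", "data": {"motion": [{"tx":0,"ty":0,"tz":0.02,"ax":0,"ay":0,"az":0,"gripper":-1},{"tx":0,"ty":0,"tz":0,"ax":0,"ay":0,"az":0,"gripper":-1}]}}

```text
clock: 9.65
eef_pos: [507.0, 216.5, 84.3]
eef_rot: [0.922, 0.388, -0.0, 0.0]
force: [-8.2, -2.1, 15.3]
finger_gap: 0.149
gripper_force: 44.0
```

Emit:
{"op": "play_rows", "data": {"motion": [{"tx":0,"ty":0,"tz":0,"ax":0,"ay":0,"az":0,"gripper":-0.2},{"tx":0,"ty":0,"tz":0,"ax":0,"ay":0,"az":0,"gripper":-0.2},{"tx":0,"ty":0,"tz":0,"ax":0,"ay":0,"az":0,"gripper":-0.2},{"tx":0,"ty":0,"tz":-0.3,"ax":0,"ay":0,"az":0,"gripper":-0.2},{"tx":0,"ty":0,"tz":-0.7,"ax":0,"ay":0,"az":0,"gripper":-0.2},{"tx":0,"ty":0,"tz":-0.7,"ax":0,"ay":0,"az":0,"gripper":-0.2},{"tx":0,"ty":0,"tz":-0.5,"ax":0,"ay":0,"az":0,"gripper":-0.2},{"tx":0,"ty":0,"tz":0,"ax":0,"ay":0,"az":0,"gripper":-0.2},{"tx":0,"ty":0,"tz":0,"ax":0,"ay":0,"az":0,"gripper":-0.2}]}}

```text
clock: 10.55
eef_pos: [507.0, 216.5, 192.2]
eef_rot: [0.922, 0.388, 0.001, 0.0]
force: [0.3, 0.2, -1.5]
finger_gap: 0.404
gripper_force: 0.0
```

```bash
python3 - <<'E'
from h import *
s=state(); print(s["eef_pos"],s["joints"])
C=crop("wrist","w6",200,440,60,280,2.7)
print(proj(C,[[505.3,216,102],[505.3,216,56]]))
E
```

```text
[506.98154513 216.48570945 192.21686413] [ 2.68563387e-01 -9.71968197e-02  1.82633241e+00 -1.67077957e-06
  1.41084548e+00  1.04336030e+00]
10.6 [506.2 216.2 190.7] [ 9.218e-01  3.875e-01 -5.000e-04 -1.000e-04] [ 0.269 -0.096  1.828 -0.     1.411  1.043]
[[323.18635092 206.80663504]
 [323.13290666 193.69144228]]
```

View pics/w6.png

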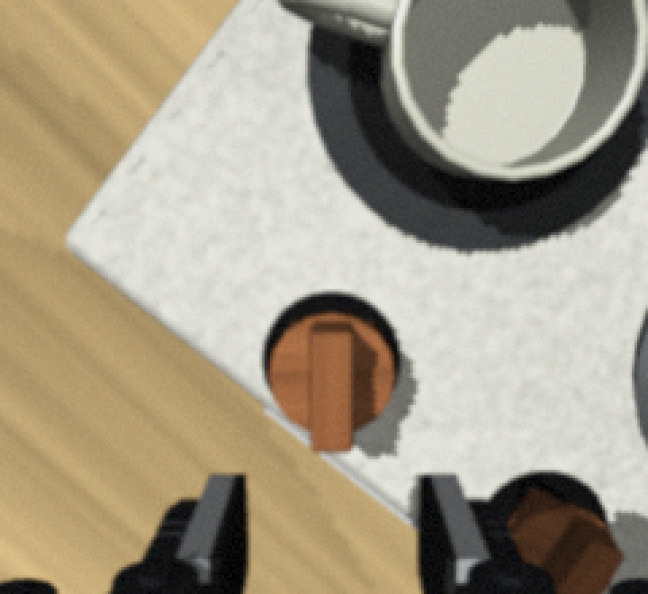

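The knob sits on the spindle with its bar top at px (323,204), let go and aligned. Now the lid.

Emit:
{"op": "play_rows", "data": {"motion": [{"tx":-0.352,"ty":0.547,"tz":-0.1,"ax":0,"ay":0,"az":0,"gripper":0},{"tx":-0.352,"ty":0.547,"tz":-0.1,"ax":0,"ay":0,"az":0,"gripper":0},{"tx":-0.352,"ty":0.547,"tz":-0.1,"ax":0,"ay":0,"az":0,"gripper":0},{"tx":-0.352,"ty":0.547,"tz":-0.1,"ax":0,"ay":0,"az":0,"gripper":0},{"tx":-0.352,"ty":0.547,"tz":-0.1,"ax":0,"ay":0,"az":0,"gripper":0},{"tx":-0.352,"ty":0.547,"tz":-0.1,"ax":0,"ay":0,"az":0,"gripper":0},{"tx":-0.352,"ty":0.547,"tz":-0.1,"ax":0,"ay":0,"az":0,"gripper":0},{"tx":-0.352,"ty":0.547,"tz":0,"ax":0,"ay":0,"az":0,"gripper":0},{"tx":-0.352,"ty":0.547,"tz":0,"ax":0,"ay":0,"az":0,"gripper":0},{"tx":-0.352,"ty":0.547,"tz":0,"ax":0,"ay":0,"az":0,"gripper":0}]}}

```text
clock: 11.6
eef_pos: [578.1, -101.7, 223.8]
eef_rot: [0.922, 0.387, -0.001, -0.001]
force: [0.3, -0.2, 0.2]
finger_gap: 0.496
gripper_force: 0.0
```

Emit:
{"op": "play_rows", "data": {"motion": [{"tx":-0.352,"ty":0.547,"tz":0,"ax":0,"ay":0,"az":0,"gripper":0},{"tx":-0.352,"ty":0.547,"tz":0,"ax":0,"ay":0,"az":0,"gripper":0},{"tx":-0.352,"ty":0.547,"tz":0,"ax":0,"ay":0,"az":0,"gripper":0},{"tx":-0.352,"ty":0.547,"tz":0,"ax":0,"ay":0,"az":0,"gripper":0},{"tx":0,"ty":0,"tz":0,"ax":0,"ay":0,"az":0,"gripper":0},{"tx":0,"ty":0,"tz":0,"ax":0,"ay":0,"az":0,"gripper":0}]}}

```text
clock: 12.2
eef_pos: [607.0, -227.5, 223.9]
eef_rot: [0.922, 0.387, -0.001, -0.002]
force: [0.4, 0.3, 0.2]
finger_gap: 0.503
gripper_force: 0.0
```

```bash
python3 - <<'E'
from h import *
C=crop("wrist","w7",120,520,0,290,1.9)
im=cv2.imread("pics/w7f.png"); h=cv2.cvtColor(im,cv2.COLOR_BGR2HSV)
m=((h[:,:,1]<45)&(h[:,:,2]>100)).astype(np.uint8); m[285:]=0
m=cv2.morphologyEx(m,cv2.MORPH_OPEN,np.ones((3,3)))
n,l,st,ce=cv2.connectedComponentsWithStats(m)
for i in range(1,n):
    if st[i,4]>400:
        c=max(cv2.findContours((l==i).astype(np.uint8),cv2.RETR_EXTERNAL,cv2.CHAIN_APPROX_NONE)[0],key=len); e=cv2.fitEllipse(cv2.convexHull(c))
        print(st[i],e,back(C,[e[0]],8).round(1))
print("pred",proj(C,[[608,-228,8],[608,-228,30]]))
# dark grip
d=(h[:,:,2]<60).astype(np.uint8); n,l,st,ce=cv2.connectedComponentsWithStats(d)
for i in range(1,n):
    if 60<st[i,4]<3000: print("dark",st[i],ce[i].round(1),back(C,[ce[i]],25).round(1))
E
```

```text
12.25 [ 607.1 -226.8  224.3] [ 9.219e-01  3.875e-01 -9.000e-04 -1.500e-03] [-0.472  0.113  1.561  0.     1.471  0.302]
[  10    0  151  105 8432] ((62.21036148071289, 61.22946548461914), (111.05797576904297, 281.50372314453125), 40.48601150512695) [[484.1  87.    8. ]]
[ 401    0   72   64 2012] ((432.3324279785156, 34.267066955566406), (43.95970153808594, 101.15254211425781), 48.14735794067383) [[ 807.8 -195.7    8. ]]
[537   0  38  47 410] ((504.8114013671875, -59.90898895263672), (13.68777847290039, 253.0823974609375), 147.18836975097656) [[ 921.5 -178.8    8. ]]
[ 280  126  101  100 7653] ((330.2856140136719, 175.63304138183594), (99.1771240234375, 100.76097106933594), 84.0793685913086) [[ 613.4 -231.2    8. ]]
pred [[325.462528   176.75835472]
 [325.53466796 180.1882042 ]]
dark [   4    0   46   42 1244] [31.2 20.5] [[502.8 122.5  25. ]]
dark [552   0  57  87 976] [578.9  39.9] [[ 913.6 -310.3   25. ]]
dark [621 133  19  89 449] [633.2 164. ] [[ 890.1 -476.7   25. ]]
dark [609 150  25  99 395] [620.6 198. ] [[ 857.1 -504.4   25. ]]
dark [597 157  26  97 251] [609.1 204.1] [[ 842.2 -501.1   25. ]]
dark [548 164  44 125 640] [571.9 227.8] [[ 790.5 -494.9   25. ]]
dark [575 169  25  93 140] [586.8 214.2] [[ 814.3 -492.4   25. ]]
dark [324 172  15  17 194] [330.8 180. ] [[ 612. -233.   25.]]
dark [399 236  12  15  92] [403.8 242.1] [[ 622.6 -357.3   25. ]]
dark [   0  308   25   79 1348] [  9.4 349. ] [[ 83.9 -78.7  25. ]]
```

```bash
python3 - <<'E'
from h import *
for n in("scene","side"):
    C=cam(n); im=cv2.imread(f"pics/{n}0.png"); h=cv2.cvtColor(im,cv2.COLOR_BGR2HSV)
    ys,xs=np.nonzero((h[:,:,0]>50)&(h[:,:,0]<80)&(h[:,:,1]>150))
    print(n,xs.min(),xs.max(),ys.min(),ys.max(),back(C,[[np.median(xs),np.median(ys)]],45).round())
E
```

```text
scene 214 613 129 271 [[ 630. -387.   45.]]
side 5 476 25 349 [[ 637. -389.   45.]]
```

Emit:
{"op": "play_rows", "data": {"motion": [{"tx":0,"ty":0.15,"tz":0.3,"ax":0,"ay":0,"az":0,"gripper":0},{"tx":0,"ty":0,"tz":0.5,"ax":0,"ay":0,"az":0,"gripper":0},{"tx":0,"ty":0,"tz":0.5,"ax":0,"ay":0,"az":0,"gripper":0},{"tx":0,"ty":0,"tz":0.5,"ax":0,"ay":0,"az":0,"gripper":0},{"tx":0,"ty":0,"tz":0,"ax":0,"ay":0,"az":0,"gripper":0},{"tx":0,"ty":0,"tz":0,"ax":0,"ay":0,"az":0,"gripper":0}]}}

```text
clock: 12.85
eef_pos: [612.9, -231.9, 135.3]
eef_rot: [0.922, 0.388, -0.001, -0.001]
force: [0.9, -0.1, 0.5]
finger_gap: 0.5
gripper_force: 0.0
```

```bash
python3 - <<'E'
from h import *
C=crop("wrist","w8",120,520,0,290,1.9)
im=cv2.imread("pics/w8f.png"); h=cv2.cvtColor(im,cv2.COLOR_BGR2HSV)
m=((h[:,:,1]<45)&(h[:,:,2]>100)).astype(np.uint8); m[265:]=0
m=cv2.morphologyEx(m,cv2.MORPH_OPEN,np.ones((3,3)))
n,l,st,ce=cv2.connectedComponentsWithStats(m)
t=state()["eef_pos"]; M=R.from_quat(state()["eef_rot"]).as_matrix()
for i in range(1,n):
    if st[i,4]>4000:
        c=max(cv2.findContours((l==i).astype(np.uint8),cv2.RETR_EXTERNAL,cv2.CHAIN_APPROX_NONE)[0],key=len); e=cv2.fitEllipse(cv2.convexHull(c))
        P=back(C,[e[0]],8)[0]; print(st[i],e,P.round(1),(M.T@(P-t)).round(1))
d=(h[:,:,2]<60).astype(np.uint8); n,l,st,ce=cv2.connectedComponentsWithStats(d)
for i in range(1,n):
    if 100<st[i,4]<3000 and 280<ce[i][0]<370: P=back(C,[ce[i]],28)[0]; print("dark",st[i],ce[i].round(1),P.round(1),(M.T@(P-t)).round(1))
E
```

```text
12.9 [ 613.7 -232.5  136.9] [9.217e-01 3.879e-01 3.000e-04 3.000e-04] [-0.475  0.196  1.618  0.     1.327  0.299]
[  260   129   131   128 12696] ((324.8158264160156, 192.47901916503906), (127.22134399414062, 131.6089630126953), 87.26090240478516) [ 614.4 -231.     8. ] [  1.5  -0.7 128.9]
dark [316 189  20  23 372] [325.2 199.9] [ 613.2 -232.6   28. ] [ -0.5  -0.4 108.9]
```

Emit:
{"op": "play_rows", "data": {"motion": [{"tx":0.005,"ty":0,"tz":0.5,"ax":0,"ay":0,"az":0,"gripper":0},{"tx":0,"ty":0,"tz":0.5,"ax":0,"ay":0,"az":0,"gripper":0},{"tx":0,"ty":0,"tz":0.5,"ax":0,"ay":0,"az":0,"gripper":0},{"tx":0,"ty":0,"tz":0.5,"ax":0,"ay":0,"az":0,"gripper":0},{"tx":0,"ty":0,"tz":0.3,"ax":0,"ay":0,"az":0,"gripper":0},{"tx":0,"ty":0,"tz":0.14,"ax":0,"ay":0,"az":0,"gripper":0},{"tx":0,"ty":0,"tz":0,"ax":0,"ay":0,"az":0,"gripper":0}]}}

```text
clock: 13.6
eef_pos: [613.6, -232.6, 14.4]
eef_rot: [0.922, 0.388, -0.0, -0.0]
force: [-0.7, 0.1, 0.1]
finger_gap: 0.497
gripper_force: 0.0
```

Emit:
{"op": "play_rows", "data": {"motion": [{"tx":0,"ty":0,"tz":0,"ax":0,"ay":0,"az":0,"gripper":-1},{"tx":0,"ty":0,"tz":0,"ax":0,"ay":0,"az":0,"gripper":-1},{"tx":0,"ty":0,"tz":0,"ax":0,"ay":0,"az":0,"gripper":-1},{"tx":0,"ty":0,"tz":0,"ax":0,"ay":0,"az":0,"gripper":-1},{"tx":0,"ty":0,"tz":0,"ax":0,"ay":0,"az":0,"gripper":-1}]}}

```text
clock: 14.1
eef_pos: [614.8, -233.3, 16.4]
eef_rot: [0.922, 0.388, 0.001, 0.001]
force: [-0.3, -0.1, 5.5]
finger_gap: 0.214
gripper_force: 39.4
```

Emit:
{"op": "play_rows", "data": {"motion": [{"tx":0,"ty":0,"tz":-0.2,"ax":0,"ay":0,"az":0,"gripper":-1},{"tx":0,"ty":0,"tz":-0.5,"ax":0,"ay":0,"az":0,"gripper":-1},{"tx":0,"ty":0,"tz":-0.6,"ax":0,"ay":0,"az":0,"gripper":-1},{"tx":0,"ty":0,"tz":-0.6,"ax":0,"ay":0,"az":0,"gripper":-1},{"tx":0,"ty":0,"tz":-0.6,"ax":0,"ay":0,"az":0,"gripper":-1},{"tx":0,"ty":0,"tz":-0.6,"ax":0,"ay":0,"az":0,"gripper":-1},{"tx":0,"ty":0,"tz":-0.6,"ax":0,"ay":0,"az":0,"gripper":-1},{"tx":0,"ty":0,"tz":-0.6,"ax":0,"ay":0,"az":0,"gripper":-1},{"tx":0,"ty":0,"tz":-0.4,"ax":0,"ay":0,"az":0,"gripper":-1}]}}

```text
clock: 15.0
eef_pos: [613.6, -232.6, 252.0]
eef_rot: [0.922, 0.388, 0.001, 0.001]
force: [0.5, 0.2, -1.3]
finger_gap: 0.214
gripper_force: 39.2
```

Emit:
{"op": "play_rows", "data": {"motion": [{"tx":0.2,"ty":-0.3,"tz":0,"ax":0,"ay":0,"az":0,"gripper":-1},{"tx":0.37,"ty":-0.62,"tz":0,"ax":0,"ay":0,"az":0,"gripper":-1},{"tx":0.37,"ty":-0.62,"tz":0,"ax":0,"ay":0,"az":0,"gripper":-1},{"tx":0.37,"ty":-0.62,"tz":0,"ax":0,"ay":0,"az":0,"gripper":-1},{"tx":0.37,"ty":-0.62,"tz":0,"ax":0,"ay":0,"az":0,"gripper":-1},{"tx":0.37,"ty":-0.62,"tz":0,"ax":0,"ay":0,"az":0,"gripper":-1},{"tx":0.37,"ty":-0.62,"tz":0,"ax":0,"ay":0,"az":0,"gripper":-1},{"tx":0.19,"ty":-0.35,"tz":0,"ax":0,"ay":0,"az":0,"gripper":-1},{"tx":0,"ty":0,"tz":0,"ax":0,"ay":0,"az":0,"gripper":-1},{"tx":0,"ty":0,"tz":0,"ax":0,"ay":0,"az":0,"gripper":-1}]}}

```text
clock: 16.0
eef_pos: [547.5, 14.2, 247.9]
eef_rot: [0.922, 0.388, -0.001, -0.0]
force: [0.1, -0.2, -1.6]
finger_gap: 0.21
gripper_force: 39.4
```

```bash
python3 - <<'E'
from h import *
C=crop("wrist","w9",120,520,0,290,1.9)
print(proj(C,[[630,95.5,97]]), state()["finger_gap"])
E
```

```text
16.05 [547.9  13.5 248.2] [ 9.218e-01  3.877e-01 -8.000e-04 -3.000e-04] [-0.111 -0.14   1.771 -0.     1.512  0.664]
[[326.74635263  69.06794844]] 0.21382414606226843
```

View pics/w9.png

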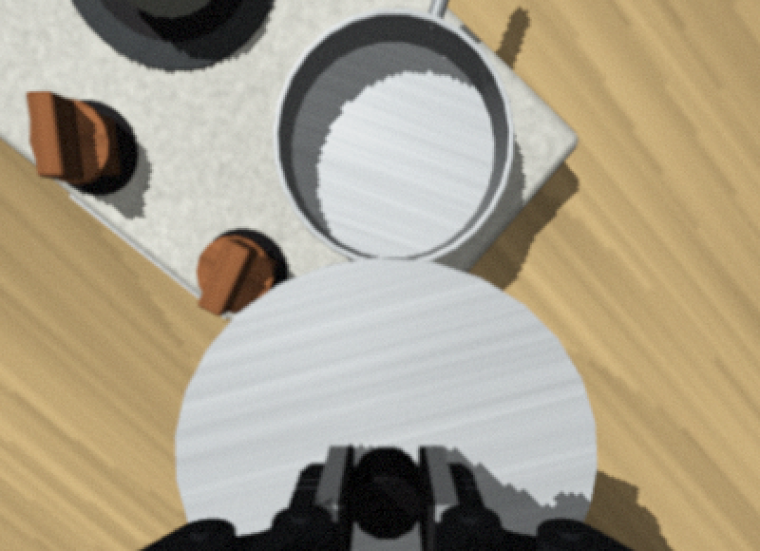

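The pan rim spans crop x 277–514 and y 12–261, and the held lid spans x 175–597 with its front edge at y 258. Both look level and undisturbed.

```bash
python3 - <<'E'
from h import *
C=load("w9"); p=lambda x,y:(x/1.9+120,y/1.9)
t=np.array([547.9,13.5,248.2]); M=R.from_quat([.9218,.3877,0,0]).as_matrix()
g=lambda q,z:(M.T@(back(C,[p(*q)],z)[0]-t)).round(1)
for q in [(277,136),(514,136),(395,12),(395,261)]: print("rim",g(q,97), back(C,[p(*q)],97).round(1))
for z in (238,241): print("lid",g((386,258),z),g((175,450),z),g((597,450),z))
E
```

```text
rim [113.9 -56.4 151.2] [[587.2 134.4  97. ]]
rim [114.   61.8 151.2] [[671.8  51.8  97. ]]
rim [168.6   2.2 151.2] [[667.4 132.5  97. ]]
rim [ 52.7   2.7 151.2] [[586.8  49.3  97. ]]
lid [60.9 -1.8 10.2] [  4.6 -65.2  10.2] [ 4.8 61.6 10.2]
lid [61.1 -1.8  7.2] [  5.9 -64.    7.2] [ 6.1 60.3  7.2]
```

Emit:
{"op": "play_rows", "data": {"motion": [{"tx":0.2,"ty":0.072,"tz":0,"ax":0,"ay":0,"az":0,"gripper":-1},{"tx":0.5,"ty":0,"tz":0,"ax":0,"ay":0,"az":0,"gripper":-1},{"tx":0.5,"ty":0,"tz":0.2,"ax":0,"ay":0,"az":0,"gripper":-1},{"tx":0.5,"ty":0,"tz":0.4,"ax":0,"ay":0,"az":0,"gripper":-1},{"tx":0.4,"ty":0,"tz":0.5,"ax":0,"ay":0,"az":0,"gripper":-1},{"tx":0.194,"ty":0,"tz":0.5,"ax":0,"ay":0,"az":0,"gripper":-1},{"tx":0,"ty":0,"tz":0.5,"ax":0,"ay":0,"az":0,"gripper":-1},{"tx":0,"ty":0,"tz":0.3,"ax":0,"ay":0,"az":0,"gripper":-1},{"tx":0,"ty":0,"tz":0.1,"ax":0,"ay":0,"az":0,"gripper":-1},{"tx":0,"ty":0,"tz":0,"ax":0,"ay":0,"az":0,"gripper":-1}]}}

```text
clock: 17.05
eef_pos: [631.4, 92.5, 123.7]
eef_rot: [0.922, 0.387, -0.001, -0.0]
force: [-0.1, -0.6, -0.2]
finger_gap: 0.211
gripper_force: 39.4
```

```bash
python3 - <<'E'
from h import *
s=state(); M=R.from_quat(s["eef_rot"]).as_matrix(); print(s["eef_pos"],s["force"],M.T@(np.array([630.2,95.3,0])-s["eef_pos"]))
E
```

```text
[631.37838367  92.45441277 123.69778255] [-0.069971   -0.55248638 -0.23735724] [  1.30224603  -2.73393102 123.69905876]
```

Emit:
{"op": "play_rows", "data": {"motion": [{"tx":0.008,"ty":-0.016,"tz":0.06,"ax":0,"ay":0,"az":0,"gripper":-1},{"tx":0,"ty":0,"tz":0.06,"ax":0,"ay":0,"az":0,"gripper":-1},{"tx":0,"ty":0,"tz":0.06,"ax":0,"ay":0,"az":0,"gripper":-1},{"tx":0,"ty":0,"tz":0.03,"ax":0,"ay":0,"az":0,"gripper":-1},{"tx":0,"ty":0,"tz":0,"ax":0,"ay":0,"az":0,"gripper":-1}]}}

```text
clock: 17.55
eef_pos: [631.0, 93.8, 113.7]
eef_rot: [0.922, 0.388, -0.0, -0.0]
force: [0.0, 0.2, -1.4]
finger_gap: 0.212
gripper_force: 39.4
```

Emit:
{"op": "play_rows", "data": {"motion": [{"tx":0,"ty":0,"tz":0.03,"ax":0,"ay":0,"az":0,"gripper":-1},{"tx":0,"ty":0,"tz":0,"ax":0,"ay":0,"az":0,"gripper":-1}]}}

```text
clock: 17.75
eef_pos: [631.0, 93.8, 112.2]
eef_rot: [0.922, 0.388, -0.0, -0.0]
force: [-0.7, 0.1, -2.4]
finger_gap: 0.21
gripper_force: 39.4
```

Emit:
{"op": "play_rows", "data": {"motion": [{"tx":0,"ty":0,"tz":0.03,"ax":0,"ay":0,"az":0,"gripper":-1},{"tx":0,"ty":0,"tz":0,"ax":0,"ay":0,"az":0,"gripper":-1}]}}

```text
clock: 17.95
eef_pos: [631.0, 93.8, 110.6]
eef_rot: [0.922, 0.388, -0.0, -0.0]
force: [0.1, 0.5, -1.2]
finger_gap: 0.211
gripper_force: 39.4
```

Emit:
{"op": "play_rows", "data": {"motion": [{"tx":0,"ty":0,"tz":0.03,"ax":0,"ay":0,"az":0,"gripper":-1},{"tx":0,"ty":0,"tz":0,"ax":0,"ay":0,"az":0,"gripper":-1}]}}

```text
clock: 18.15
eef_pos: [631.0, 93.8, 109.0]
eef_rot: [0.922, 0.388, -0.0, -0.0]
force: [0.5, 0.0, -1.7]
finger_gap: 0.211
gripper_force: 39.4
```

Emit:
{"op": "play_rows", "data": {"motion": [{"tx":0,"ty":0,"tz":0.02,"ax":0,"ay":0,"az":0,"gripper":-1},{"tx":0,"ty":0,"tz":0,"ax":0,"ay":0,"az":0,"gripper":-1}]}}

```text
clock: 18.35
eef_pos: [631.2, 93.8, 108.4]
eef_rot: [0.922, 0.388, 0.0, 0.0]
force: [-1.5, 0.1, -0.3]
finger_gap: 0.209
gripper_force: 39.4
```

Emit:
{"op": "play_rows", "data": {"motion": [{"tx":0,"ty":0,"tz":0.02,"ax":0,"ay":0,"az":0,"gripper":-1},{"tx":0,"ty":0,"tz":0,"ax":0,"ay":0,"az":0,"gripper":-1}]}}

```text
clock: 18.55
eef_pos: [631.3, 93.8, 108.4]
eef_rot: [0.922, 0.388, 0.0, 0.0]
force: [-3.0, -0.2, 5.2]
finger_gap: 0.215
gripper_force: 39.9
```

Emit:
{"op": "play_rows", "data": {"motion": [{"tx":0,"ty":0,"tz":0,"ax":0,"ay":0,"az":0,"gripper":-0.2},{"tx":0,"ty":0,"tz":0,"ax":0,"ay":0,"az":0,"gripper":-0.1},{"tx":0,"ty":0,"tz":0,"ax":0,"ay":0,"az":0,"gripper":0},{"tx":0,"ty":0,"tz":0,"ax":0,"ay":0,"az":0,"gripper":0},{"tx":0,"ty":0,"tz":-0.3,"ax":0,"ay":0,"az":0,"gripper":0},{"tx":0,"ty":0,"tz":-0.5,"ax":0,"ay":0,"az":0,"gripper":0},{"tx":0,"ty":0,"tz":-0.6,"ax":0,"ay":0,"az":0,"gripper":0},{"tx":0,"ty":0,"tz":-0.6,"ax":0,"ay":0,"az":0,"gripper":0},{"tx":0,"ty":0,"tz":0,"ax":0,"ay":0,"az":0,"gripper":0},{"tx":0,"ty":0,"tz":0,"ax":0,"ay":0,"az":0,"gripper":0}]}}

```text
clock: 19.55
eef_pos: [631.9, 93.8, 209.3]
eef_rot: [0.922, 0.388, 0.001, 0.001]
force: [-0.6, 0.5, -0.6]
finger_gap: 0.499
gripper_force: 0.0
```

```bash
python3 - <<'E'
from h import *
def orange(im):
    h=cv2.cvtColor(im,cv2.COLOR_BGR2HSV); m=((h[:,:,0]<13)&(h[:,:,1]>120)&(h[:,:,2]>60)).astype(np.uint8)
    n,l,st,ce=cv2.connectedComponentsWithStats(m); return [(st[i,4],ce[i].round(1)) for i in range(1,n) if 40<st[i,4]<3000]
C=crop("wrist","w10",120,520,0,290,1.9)
t=state()["eef_pos"]
im=cv2.imread("pics/w10f.png"); h=cv2.cvtColor(im,cv2.COLOR_BGR2HSV)
# compare edge with hypothesised lid circle at z 100 (top of disc), centre search
g=cv2.GaussianBlur(cv2.cvtColor(im,cv2.COLOR_BGR2GRAY),(3,3),0); gr=cv2.magnitude(cv2.Sobel(g,5,1,0),cv2.Sobel(g,5,0,1))
th=np.linspace(0,2*np.pi,240); best=[]
for z in (100,105):
  for dx in np.arange(-12,12.1,1):
    for dy in np.arange(-12,12.1,1):
      P=np.c_[631+dx+64*np.cos(th),94+dy+64*np.sin(th),np.full(240,z)]; q=proj(C,P).round().astype(int)
      q=q[(q[:,0]>=0)&(q[:,0]<640)&(q[:,1]>=0)&(q[:,1]<250)]
      best.append((gr[q[:,1],q[:,0]].mean(),z,dx,dy))
print(sorted(best)[-4:], state()["force"], t)
d=(h[:,:,2]<60).astype(np.uint8); n,l,st,ce=cv2.connectedComponentsWithStats(d)
print([ (st[i],back(C,[ce[i]],120).round(1)) for i in range(1,n) if 100<st[i,4]<2000 and 280<ce[i][0]<370])
for nme in("scene","side"):
    snap(nme,nme+"1"); print(nme,orange(cv2.imread(f"pics/{nme}0.png")),orange(cv2.imread(f"pics/{nme}1.png")))
E
```

```text
19.6 [631.   93.8 207.4] [9.218e-01 3.876e-01 1.000e-04 0.000e+00] [ 0.031  0.098  1.606 -0.     1.438  0.806]
[(np.float32(93.84287), 105, np.float64(-3.0), np.float64(2.0)), (np.float32(97.20641), 105, np.float64(-4.0), np.float64(0.0)), (np.float32(97.9179), 105, np.float64(-4.0), np.float64(1.0)), (np.float32(103.975174), 105, np.float64(-3.0), np.float64(1.0))] [ 0.94349721  0.57718829 -1.36953742] [630.98328431  93.79915122 207.4040672 ]
[(array([346,  48,  34,  72, 895], dtype=int32), array([[720.2, 142.3, 120. ]])), (array([312, 194,  22,  25, 441], dtype=int32), array([[630.2,  94.3, 120. ]]))]
scene [(np.int32(519), array([546.6,  58.8])), (np.int32(192), array([391.6,  43.9])), (np.int32(891), array([278.2,  70.6])), (np.int32(785), array([490.7, 100. ])), (np.int32(510), array([531.7, 103.2])), (np.int32(49), array([116.5, 114.7])), (np.int32(740), array([ 53.8, 131.6])), (np.int32(919), array([458.8, 158.9])), (np.int32(49), array([581.2, 139.1])), (np.int32(194), array([235.6, 315.4]))] [(np.int32(1629), array([547.3,  54. ])), (np.int32(246), array([216.8,  86.6])), (n
[... 497 characters left out ...]
y([347.4, 178.9])), (np.int32(110), array([308.6, 190.7])), (np.int32(50), array([ 41.6, 231.4])), (np.int32(1045), array([ 58.5, 255. ])), (np.int32(64), array([166.8, 278.5])), (np.int32(1869), array([542.9, 333.6])), (np.int32(74), array([112. , 317.6]))] [(np.int32(413), array([ 19.8, 132.5])), (np.int32(106), array([388. , 137.3])), (np.int32(45), array([399.6, 154.4])), (np.int32(117), array([288.4, 168.4])), (np.int32(155), array([115.1, 184.6])), (np.int32(484), array([  5.3, 207.3])), (np.int32(109), array([308.3, 190.8])), (np.int32(193), array([ 70.1, 202.2])), (np.int32(211), array([ 81.2, 221.4])), (np.int32(1481), array([151.2, 322.2])), (np.int32(1895), array([543.2, 334. ]))]
```

```bash
cat > fit.py <<'E'
from h import *
from scipy.optimize import minimize
def fit(name,x,y,z,r,rowmax):
    C=load(name); im=cv2.imread(f"pics/{name}f.png"); g=cv2.GaussianBlur(cv2.cvtColor(im,cv2.COLOR_BGR2GRAY),(0,0),1.2)
    gr=cv2.magnitude(cv2.Sobel(g,cv2.CV_32F,1,0),cv2.Sobel(g,cv2.CV_32F,0,1)); gr=np.minimum(gr,60); gr=cv2.GaussianBlur(gr,(0,0),1)
    th=np.linspace(0,2*np.pi,360)
    def cost(v):
        c,s=64*np.cos(th)*r/64,64*np.sin(th)*r/64
        q=proj(C,np.c_[v[0]+c,v[1]+s,v[2]+v[3]*c+v[4]*s]); ok=q[:,1]<rowmax; q=q[ok].astype(np.float32)
        return -cv2.remap(gr,q[:,:1],q[:,1:],cv2.INTER_LINEAR).mean()
    best=min((minimize(cost,[x+a,y+b,z+c,0,0],method="Nelder-Mead",options=dict(initial_simplex=np.array([x+a,y+b,z+c,0,0])+np.vstack([np.zeros(5),np.diag([2,2,4,.05,.05])]))) for a in(-2,1) for b in (-2,1) for c in(-4,2)),key=lambda o:o.fun)
    print(name,best.x.round(3),round(best.fun,1))
fit("w8",613.5,-232,8,64,260); fit("w7",613.5,-232,8,64,260)
fit("w10",630,94.5,100,64,240); fit("w3",630,95,97,61,240)
E
python3 fit.py
```

```text
w8 [ 6.11060e+02 -2.33821e+02  4.69300e+00 -1.40000e-02 -1.10000e-02] -54.4
w7 [ 6.10952e+02 -2.33253e+02  3.40700e+00 -3.10000e-02 -0.00000e+00] -54.6
w10 [ 6.28679e+02  9.41520e+01  1.06091e+02 -1.08000e-01  5.90000e-02] -33.9
w3 [ 6.23013e+02  8.90750e+01  8.55020e+01  1.05000e-01 -9.30000e-02] -57.9
```

```bash
python3 -c "
from bench import *
print(close_job())"
```

```text
the job is handed in; nothing more can be done
None
```

I pushed the knob home on the bare spindle, set the larger lid on the saucepan, released both, and handed in at about 20 s of the 67 s; no verdict came back. The knob's contact height matched fully home and a picture shows it square. The lid's contact height matched seated, but my image fit for its level gave no usable result.

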